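Set the hand rest's tube to its depth mark and lock it

ROBOT

A 6-joint arm with a two-finger parallel gripper is mounted at the origin on a cart in front of the work surface, level with it; the furniture and walls round the work are solid. World frame = base frame: x ahead of the robot, y to its left, z up, the work surface at z = 0. Lengths are in m, angles in rad, forces in N, time in s.
With the tool pointing down it reaches from about 0.225 to 0.875 m from the base axis. Payload 3.4 kg.
Tool frame: the origin (TCP) lies at the very end of the fingers, on their centre line; the grasp point (between the pads) lies 19 mm behind it; z points along the fingers, y is the direction in which the jaws open and shut (so a half turn about z gives the same grasp; the last joint's range is limited). The gripper opens to 85 mm and grips with 20 to 120 N. Pads are 22 mm wide; open, the fingers measure 114 mm over their backs; the gripper's body (76 mm by 85 mm) begins 54 mm behind the grasp point. The pads swing forward as they close: fully open they stand 13 mm farther back than shut.
Start: joints at [-1.341, 0.276, 1.505, -0, 1.361, -0.121], TCP at [0.198, -0.54, 0.231] pointing down, gripper open.
Joint ranges: [-2.89, 2.89], [-0.75, 2.08], [0.22, 2.7], [-1.18, 4.32], [0.11, 2.71], [-2.7, 2.7]. Speed limits (rad/s): [2.57, 2.57, 3.14, 3.14, 3.14, 3.14].

INTERFACE

Orientations are given as a unit quaternion [w, x, y, z].
In Python, from rig import telemetry, optics, order gives the robot as it stands.
- The arm moves only by the shell command python3 -m creep 'ROWS' [FORCE]. ROWS is a JSON object of lists of equal length, an entry for each row: "slide": the shift along the world's x, y, z normalised to -1 to 1, where 1 is 0.15 m, a list of three; "twist": the turn, a rotation vector about the world's x, y, z normalised to -1 to 1, where 1 is 360 degrees, a list of three; "fingers": the gripper's target within -1 to 1 (fully open at 1, half-way at 0, shut at -1). A call has 1 to 20 rows; each row is the pose to reach, as a shift and turn from the pose commanded when the call began, turning the shorter way round; what a row does not reach only later rows make up. A row lasts 1/10 s, in which the tool goes at most 50 mm and 8.59 degrees, less where a joint would pass 70% of its speed; a pose out of reach is approached as far as the arm can. A call with a number of a shift or a turn outside -1 to 1 is refused whole. A call with a gripper value outside its range is refused whole. The fingers move at their own pace and stop on an object; FORCE is the grip in N (left out, the last holds). Time passes only in rows, so rows that repeat a pose let the fingers close. It gives the time, the measured TCP pose, the force and the opening at its end, in the units of the state.
- telemetry.get_state(): the state, without advancing time (a new reading comes with each control period).
- optics.get_image(name): name is "scene" or "top"; returns a dict with "img" (480x640x3 uint8, blue, green, red), "depth" (480x640 float32, m along the optical axis (not along the pixel's ray), 0 where there is no reading), "fovy" (degrees; the focal length in pixels is half the picture's height over the tangent of half this angle, whatever the lens; pixels are square), "cx", "cy" (the principal point, pixels), "world_from_camera" (4x4, takes a point from camera to world coordinates). Camera axes: x right, y down, z forward; pixel columns grow to the right and rows downward; lengths in m; the calibration is good to about 2 mm. A picture is of the moment at which its call begins.
- order.sign_off(): hands the job in, once; it reports no verdict.
The state is a dict: "clock": time; "qpos": joint angles; "qd": joint speeds; "effort": joint torques, N m; "position": TCP position; "ee_rot": TCP orientation; "contact_force": force on the tool from outside, world axes, zero at the start; "moment": the same for the moment, N m; "width": finger opening in m.
Only numpy, scipy, OpenCV 4.12 (cv2) and the standard library are available. Lean on these libraries where they do the work, as an engineer would, in place of code of your own. Each camera call takes 0.05 s, during which the arm holds its last target.

TASK

Slide the hand rest's tube along its trough into the sleeve until the dark ring mark on the tube is level with the mouth of the sleeve, no deeper. Then press the sleeve's clamp lever fully down to lock it. Leave the other things on the worktop where they are.

Things in the scene. Friction and masses are not known exactly. Their poses are not given: they have to be found in the camera images.
- bracket: Fixed grey bracket on the worktop, base plate 255 x 74 x 10 mm (x from -165 to 90 mm). Origin on the worktop below the centre of the sleeve's mouth; x = level direction in which the tube slides in, z up. At x -154 to -6 mm an open aluminium V trough, walls up to 29 mm above the worktop; its hinge cheeks on the sleeve, 77 mm high, are its highest fixed part
- mouth (a point): Centre of the mouth (front face) of the bracket's steel sleeve, on the bore's axis, 36 mm above the worktop; axes as the bracket's. Sleeve: x 0 to 70 mm, outer diameter 48 mm, bore 35 mm, open at both ends, so nothing stops the tube at the right depth
- tube_center (a point): Centre of the loose aluminium tube, 32 mm in diameter, 150 mm long, about 0.16 kg. x axis along it to the bevelled nose (+75 mm); flat tail with dark rubber pad at -75 mm. It lies in the trough in line with the bore, axis 36 mm above the worktop, nose 10 to 35 mm short of the mouth; its upper 23 mm stand clear of the trough, so its tail can be pushed. It stays where it is left
- ring_mark (a point): Point on the tube's axis at the middle of the dark ring mark, a band 4 mm wide round the tube, 60 mm behind the nose and 90 mm ahead of the tail's face; axes as the tube's
- lever_pad (a point): Middle of the upper face of the 30 mm square pad at the end of the black clamp lever, 67 mm from its hinge; the pad points away from the trough. Hinge pin level, across the bracket, at bracket x = 30 mm, 67 mm above the worktop. Fully down the lever lies level, the pad's face 71 mm above the worktop at bracket x = 97 mm
- lever (a joint): Angle of the clamp lever (rad): 0 raised 0.9 rad above level, 0.9 fully down against its stop; starts at 0 to 0.25; pressing its upper face down makes it grow. It has a stiff hinge (about 0.14 N m) and stays where it is left
- amber_bottle: Brown bottle with black cap, 36 mm wide, 78 mm high, a bystander; origin at the centre of its underside
- timer: Cream dial timer, 64 x 64 x 66 mm, a bystander; origin at the centre of its underside
- cast: Plaster cast of teeth, 58 x 68 x 32 mm, a bystander; origin at the centre of its underside
- tape: Roll of beige tape lying flat, 100 mm across, 25 mm high, a bystander; origin at the centre of its underside
Not all that is in view belongs to the job. What is shaped like the part that bears tube_center but pink is not meant.

How it is judged:
On the way, in this order (a step that is already met when the one before it is completed fails the run):
1. the tube is in the sleeve with its ring mark within 4 mm of the mouth, at rest, while the lever is still raised (x of ring_mark in the frame of mouth between -0.004 and 0.004 m and distance between ring_mark and mouth below 0.006 m and angle between the x axis of tube_center and the x axis of mouth, either way round below 0.08 rad and linear speed of tube below 0.01 m/s and value of joint lever below 0.5 rad), for 0.2 s.
2. the lever is pressed fully down (value of joint lever above 0.8 rad), for 0.2 s.
At the end, for the whole second after the job is handed in: The tube is in the sleeve, in line with it (within 0.08 rad) and at rest, the middle of its ring mark within 4 mm of the plane of the sleeve's mouth and within 6 mm of the mouth's centre, and the lever is fully down (joint above 0.8 rad) (x of ring_mark in the frame of mouth between -0.004 and 0.004 m and distance between ring_mark and mouth below 0.006 m and angle between the x axis of tube_center and the x axis of mouth, either way round below 0.08 rad and linear speed of tube below 0.01 m/s and value of joint lever above 0.8 rad); the robot touches nothing.
It fails at once if a bystander is moved by more than 20 mm (distance of any of amber_bottle, timer, cast, tape from where it was at the start of the episode above 0.02 m).
It also fails if it takes over 50 s, if anything falls off the work surface, if the arm or the gripper's body presses on something with over 40 N, if the wrist force passes 120 N, or if a joint passes its speed limit or range.

## Working session

There is one attempt and no reset: what is moved stays moved. The work goes in short steps, Python scripts to look and compute and a shell command to move; the robot and the scene stay as the last step left them, time stands still between calls to the robot, and variables do not carry over. Pictures are saved under pics/ and viewed, and the job is handed in when it is done.

```bash
ls; mkdir -p pics
cat > h.py <<'E'
import numpy as np,cv2
from rig import telemetry, optics, order
def get(n,tag):
    d=optics.get_image(n); np.savez(f'pics/{tag}_{n}.npz',**{k:np.asarray(v) for k,v in d.items()})
    cv2.imwrite(f'pics/{tag}_{n}.png',d['img']); return d
def load(n,tag): 
    z=np.load(f'pics/{tag}_{n}.npz'); return {k:z[k] for k in z.files}
def ray(d,u,v):
    f=240/np.tan(np.radians(float(d['fovy']))/2); T=d['world_from_camera']
    r=np.array([(u-d['cx'])/f,(v-d['cy'])/f,1.]); return T[:3,3],T[:3,:3]@r
def plane(d,u,v,z):
    o,r=ray(d,u,v); return o+r*(z-o[2])/r[2]
def dep(d,u,v):
    o,r=ray(d,u,v); return o+r*float(d['depth'][int(round(v)),int(round(u))])
def proj(d,p):
    f=240/np.tan(np.radians(float(d['fovy']))/2); T=np.linalg.inv(d['world_from_camera'])
    c=T[:3,:3]@np.asarray(p)+T[:3,3]; return c[:2]/c[2]*f+[d['cx'],d['cy']]
E
python3 - <<'E'
from h import *
for n in('scene','top'):
    d=get(n,'a'); print(n,d['fovy'],d['cx'],d['cy'],d['world_from_camera'].round(3).tolist())
print(telemetry.get_state())
E
```

```text
pics
scene 50.04341097854908 314.7502534287605 228.14501249412854 [[0.871, -0.237, 0.431, -0.083], [-0.492, -0.42, 0.763, -1.311], [0.0, -0.876, -0.482, 0.877], [0.0, 0.0, 0.0, 1.0]]
top 45.40382901078916 314.76345209914 242.6002721267922 [[-0.008, -0.987, 0.163, 0.294], [-0.996, 0.023, 0.086, -0.258], [-0.088, -0.161, -0.983, 1.888], [0.0, 0.0, 0.0, 1.0]]
{'clock': 0.1, 'qpos': array([-1.34099608e+00,  2.76555623e-01,  1.50602478e+00,  1.31780038e-05,
        1.36071637e+00, -1.20963638e-01]), 'qd': array([ 2.37853573e-04, -1.22284135e-03, -3.88992879e-03, -7.08825015e-05,
        4.72989695e-04,  2.57930316e-04]), 'effort': array([ 1.63416553e-03, -4.17699158e+01, -2.46404886e+01, -2.65561039e-04,
        5.84548776e-03,  4.78108646e-07]), 'position': array([ 0.19748705, -0.53950816,  0.23050534]), 'ee_rot': array([-8.51148903e-04,  9.84659851e-01,  1.74482811e-01, -3.99113387e-05]), 'contact_force': array([ 0.80482761,  0.50026093, -0.38266116]), 'moment': array([ 0.01213195, -0.00264742,  0.00057311]), 'width': 0.08529249338596746}
```

View pics/a_scene.png

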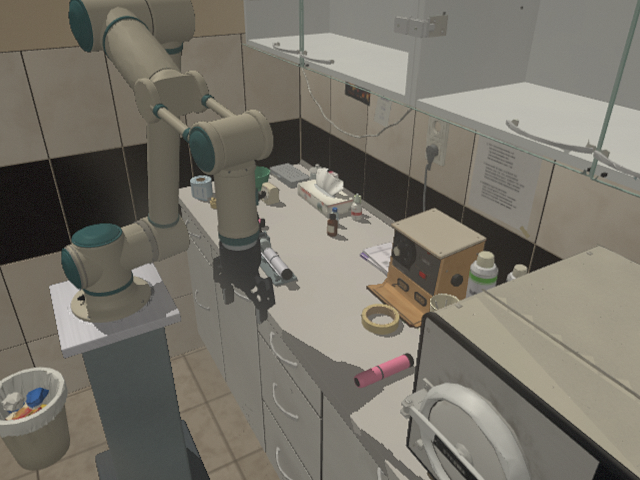

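View pics/a_top.png

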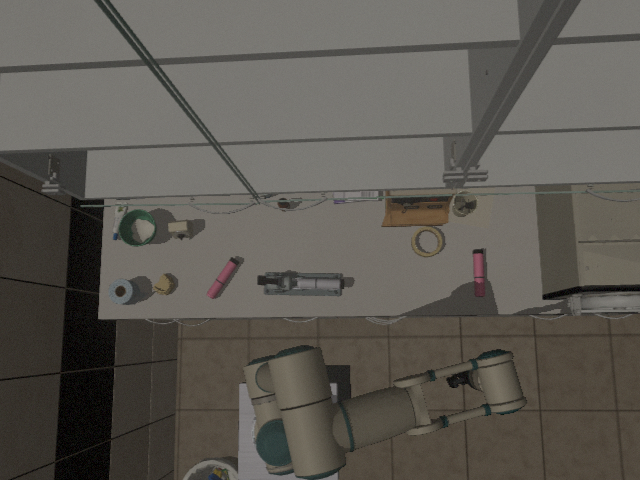

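The top view shows the grey bracket at about (258–344, 272–296), with pink look-alike tubes at (223,278) and (479,272). The tape is at (427,241). In the scene view the bracket sits at (270,262), partly behind the gripper. Next I'll take close crops.

Run:
```python
from h import *
d=load('top','a'); c=d['img'][255:315,245:360]; c=cv2.convertScaleAbs(c,alpha=1.6)
cv2.imwrite('pics/c1.png',cv2.resize(c,None,fx=6.9,fy=6.9,interpolation=cv2.INTER_CUBIC))
d=load('scene','a'); c=d['img'][205:305,220:330]
cv2.imwrite('pics/c2.png',cv2.resize(cv2.convertScaleAbs(c,alpha=1.6),None,fx=6,fy=6,interpolation=cv2.INTER_CUBIC))
```

```text
(no output)
```

View pics/c1.png

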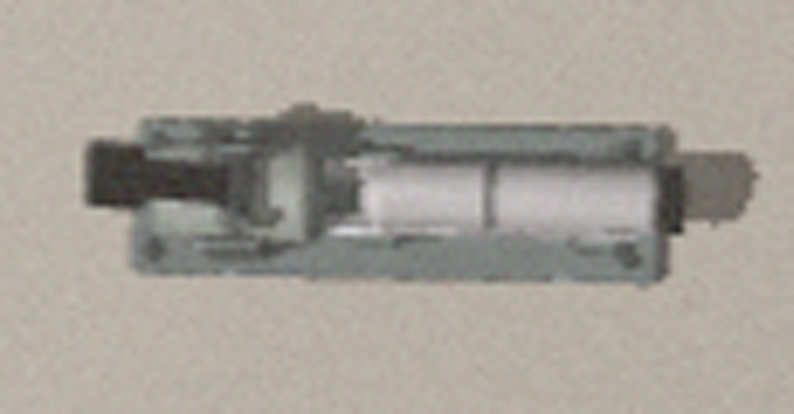

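View pics/c2.png

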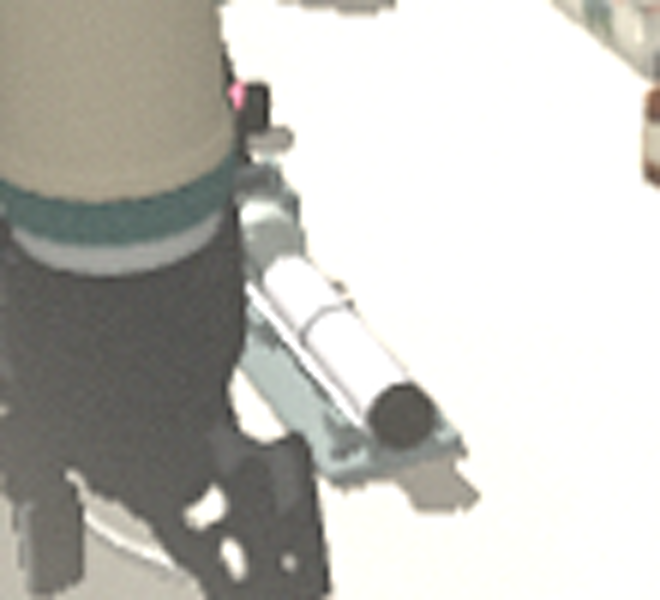

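The crops show the silver tube with a thin dark ring at top (316,283), its dark tail pad at top (342.5,284), and the sleeve plus black lever pad at (258–285, 280). Candidates for the tube are the silver one at top (318,283) and the pink ones at (223,278) and (479,272). I choose the silver one, because it lies in the trough and the pink ones are excluded. Now I'll measure.

```bash
cat > m.py <<'E'
from h import *
import sys
tag=sys.argv[1]
d=load('top',tag); im=d['img'].astype(int)
hsv=cv2.cvtColor(d['img'],cv2.COLOR_BGR2HSV)
# base plate colour: grey-green vs beige worktop (b-r difference)
df=(im[:,:,0]-im[:,:,2])
m=(df>0).astype(np.uint8); m[:,:250]=0;m[:,352:]=0;m[:265]=0;m[303:]=0
n,l,s,_=cv2.connectedComponentsWithStats(cv2.morphologyEx(m,cv2.MORPH_CLOSE,np.ones((3,3)))); 
k=1+np.argmax(s[1:,4]); print(s[k])
ys,xs=np.where(l==k)
P=np.array([plane(d,x,y,0.010)[:2] for x,y in zip(xs,ys)])
print(P.min(0),P.max(0))
r=cv2.minAreaRect(P.astype(np.float32)*1000); print(r); print(cv2.boxPoints(r).round(1).tolist())
E
python3 m.py a
python3 - <<'E'
from h import *
d=load('top','a'); im=d['img']
for v in (282,283,284): print(v,im[v,285:350].mean(1).astype(int).tolist())
for u in(300,316,330): print(u,im[268:302,u].mean(1).astype(int).tolist())
dd=d['depth'][265:302:2,250:352:3]; 
for v in range(266,302,2): print(v,[int(1000*dep(d,u,v)[2]) for u in range(252,352,4)])
E
```

```text
[264 288  76   8 349]
[ 0.42937275 -0.17207653] [0.45468388 0.07636656]
((443.4112548828125, -47.93089294433594), (248.4027099609375, 21.246417999267578), 87.96086120605469)
[[428.3999938964844, -171.6999969482422], [449.6000061035156, -172.39999389648438], [458.3999938964844, 75.80000305175781], [437.20001220703125, 76.5999984741211]]
282 [104, 104, 102, 92, 74, 63, 53, 50, 51, 56, 56, 50, 100, 121, 126, 124, 122, 119, 120, 122, 121, 121, 119, 117, 119, 114, 114, 115, 117, 115, 84, 90, 112, 114, 115, 115, 115, 114, 112, 112, 112, 112, 111, 113, 111, 110, 109, 109, 109, 108, 108, 107, 106, 107, 94, 62, 39, 40, 39, 54, 63, 66, 67, 67, 67]
283 [105, 107, 108, 95, 68, 60, 58, 56, 53, 54, 51, 53, 100, 124, 129, 121, 119, 123, 119, 121, 119, 121, 120, 121, 121, 121, 120, 120, 119, 119, 81, 95, 115, 118, 119, 119, 121, 118, 120, 117, 119, 116, 113, 120, 114, 116, 117, 114, 116, 118, 116, 112, 115, 114, 97, 64, 37, 39, 34, 50, 65, 65, 63, 67, 67]
284 [105, 106, 108, 89, 70, 59, 55, 54, 49, 54, 51, 53, 101, 123, 129, 120, 115, 117, 115, 115, 115, 119, 117, 119, 118, 117, 117, 119, 117, 116, 
[... 1663 characters left out ...]
38, 43, 48, 38, 1888, 48, 51, 53, 52, 3, 0]
288 [0, 0, 0, 13, 49, 52, 45, 54, 50, 60, 23, 27, 36, 36, 23, 28, 40, 39, 33, 44, 47, 35, 44, 5, -6]
290 [11, -8, 1, 1, 5, 4, 55, 53, 4, 8, 13, 22, 20, 3, 7, 7, 12, 2, 12, 18, 30, 12, 1, -1, 10]
292 [2, 8, -2, 6, 10, 6, 15, 1, 6, 12, 8, 8, 11, 12, 1, 7, 4, 18, 16, 15, 14, 20, 4, -1, 1]
294 [4, -1, -2, 6, 3, 15, 9, 14, 6, 6, 11, -1, 11, 14, 9, 8, 9, 7, 14, 4, 7, 7, 21, -12, 6]
296 [-10, 7, -8, 6, -2, 4, 5, -3, -2, 0, -5, 4, -11, 2, -1, 5, 6, 1, -3, 6, -2, 6, 7, 4, 4]
298 [-5, -1, 0, 5, -2, 0, -3, -7, -2, -2, 1, -16, -3, 0, -7, 3, 3, 0, -3, 9, -3, 2, -4, -7, -2]
300 [0, 0, 4, 4, -5, 0, -1, 5, 3, -6, 6, 4, 4, -7, 5, 0, 4, 4, -7, -6, -2, 2, -16, 0, -2]
```

```bash
cat > m2.py <<'E'
from h import *
import sys
tag=sys.argv[1]
d=load('top',tag); g=d['img'].astype(float).mean(2)
def cross(prof,start,step,thr):
    i=start
    while prof[i]>thr: i+=step
    a,b=prof[i-step],prof[i]; return (i-step)+step*(a-thr)/(a-b)
T=[];B=[]
for u in range(308,338):
    T.append((u,cross(g[:,u],264,1,90))); B.append((u,cross(g[:,u],302,-1,90)))
f=lambda L:np.array([plane(d,u,v,.01)[:2] for u,v in L])
T=f(T);B=f(B)
for L in(T,B):
    p=np.polyfit(L[:,1],L[:,0],1); r=L[:,0]-np.polyval(p,L[:,1]); print('line x=a*y+b',p,'sd',r.std())
Bm=np.polyfit(B[:,1],B[:,0],1);Tm=np.polyfit(T[:,1],T[:,0],1)
s=(Bm[0]+Tm[0])/2; ax=np.array([s,1])/np.hypot(s,1)
c0=(T.mean(0)+B.mean(0))/2; nrm=np.array([-ax[1],ax[0]])
print('width',abs((T.mean(0)-B.mean(0))@nrm))
R=[plane(d,cross(g[v],352,-1,90),v,.01)[:2]@ax for v in range(291,295)]
Lf=[plane(d,cross(g[v],255,1,90),v,.01)[:2]@ax for v in range(289,294)]
R=np.array(R);Lf=np.array(Lf); print('ends',R,Lf,'len',np.median(Lf)-np.median(R))
mid=(np.median(Lf)+np.median(R))/2+.0375
lat=c0@nrm
mouth=ax*mid+nrm*lat; print('axis',ax,'nrm',nrm,'mouth(base-based)',mouth)
np.savez('pics/br.npz',ax=ax,nrm=nrm,mouth=mouth)
# along tube profile
for v in range(281,286):
    w=np.clip(112-g[v,311:321],0,None); w[w<8]=0; u=(w*np.arange(311,321)).sum()/w.sum()
    p=plane(d,u,v,.052)[:2]; print('ring',v,round(u,2),p,'bx',(p-mouth)@ax)
for v in range(280,287):
    for z,u in((.036,cross(-g[v],340,1,-46)),(.052,cross(g[v],336,1,75))):
        p=plane(d,u,v,z)[:2]; print('tail',v,round(u,2),(p-mouth)@ax,end=' | ')
    print()
E
python3 m2.py a
```

```text
line x=a*y+b [0.01699757 0.50622929] sd 0.00019791833800739212
line x=a*y+b [0.02236132 0.4316043 ] sd 0.000735779922146868
width 0.07524356424922025
ends [-0.17226722 -0.1720669  -0.17212943 -0.17237579] [0.08654071 0.08678827 0.08633826 0.08606439 0.08642632] len 0.2586246405273193
axis [0.01967564 0.99980642] nrm [-0.99980642  0.01967564] mouth(base-based) [ 0.46863037 -0.01460943]
ring 281 315.77 [ 0.47241408 -0.09958322] bx -0.08488289488814983
ring 282 315.44 [ 0.46920538 -0.09847623] bx -0.08383925478033417
ring 283 315.35 [ 0.46598518 -0.09814681] bx -0.08357325556948272
ring 284 315.39 [ 0.46275949 -0.09825461] bx -0.0837444952085349
ring 285 315.37 [ 0.45953869 -0.09817723] bx -0.08373050672894783
tail 280 340.21 -0.162831810321587 | tail 280 338.91 -0.15938810057204883 | 
tail 281 340.28 -0.16309305888145945 | tail 281 339.34 -0.1607806661378414 | 
tail 282 340.51 -0.16384290767010748 | tail 282 339.6 -0.16165150687387558 | 
tail 283 340.53 -0.1639339493534883 | tail 283 339.67 -0.16188648072032388 | 
tail 284 340.2 -0.16287652928344537 | tail 284 339.4 -0.16101770359065268 | 
tail 285 340.13 -0.16264188801309035 | tail 285 339.39 -0.16100458382022476 | 
tail 286 340.14 -0.16268879505690964 | tail 286 339.34 -0.16085667824433236 |
```

```bash
python3 -m creep '{"slide":[[0.3,0.2,0],[0.6,0.5,0],[0.8,0.8,0],[1,1,0],[1,1,0],[1,1,0],[1,1,0],[1,1,0],[1,1,0],[1,1,0],[1,1,0]],"twist":[[0,0,0.02],[0,0,0.04],[0,0,0.06],[0,0,0.08],[0,0,0.1],[0,0,0.12],[0,0,0.14],[0,0,0.16],[0,0,0.18],[0,0,0.191],[0,0,0.191]],"fingers":[-1,-1,-1,-1,-1,-1,-1,-1,-1,-1,-1]}' 40
python3 - <<'E'
from h import *
b=np.load('pics/br.npz'); 
for n in('scene','top'): get(n,'b')
d=load('top','b')
for bx,z in((0,.06),(-.006,.029),(70e-3,.06),(.097,.1)):
    p=b['mouth']+b['ax']*bx; print(bx,z,proj(d,[*p,z]))
print(b['mouth']-.215*b['ax'], telemetry.get_state()['qpos'].round(2))
E
```

```text
clock: 1.2
position: [0.3474, -0.3897, 0.2309]
ee_rot: [-0.0, 0.714, 0.7, 0.0]
contact_force: [-0.7, 0.1, -0.8]
width: -0.0004
0 0.06 [289.26365812 282.38333581]
-0.006 0.029 [292.33632107 283.27126123]
0.07 0.06 [267.75815979 282.32086436]
0.097 0.1 [257.18708158 281.11809934]
[ 0.46440011 -0.22956781] [-0.98  0.2   1.61  0.    1.33 -0.95]
```

Run:
```python
from h import *
b=np.load('pics/br.npz'); 
d=load('scene','b'); P=lambda bx,lat,z: proj(d,[*(b['mouth']+b['ax']*bx+b['nrm']*lat),z])
u0,v0,k=225,210,7
c=cv2.resize(cv2.convertScaleAbs(d['img'][210:295,225:335],alpha=1.1),None,fx=k,fy=k,interpolation=cv2.INTER_CUBIC)
th=np.linspace(0,2*np.pi,60)
for bx,r,col in((0,.024,(0,0,255)),(-.084,.016,(0,255,0)),(-.174,.016,(255,0,0))):
    pts=np.array([(P(bx,r*np.cos(t),.036+r*np.sin(t))-[u0,v0]+.5)*k for t in th]).astype(int)
    cv2.polylines(c,[pts],True,col,1)
pts=np.array([(P(x,y,.01)-[u0,v0]+.5)*k for x,y in((-.165,-.037),(.09,-.037),(.09,.037),(-.165,.037))]).astype(int)
cv2.polylines(c,[pts],True,(0,255,255),1)
cv2.imwrite('pics/c3.png',c)
```

```text
(no output)
```

View pics/c3.png

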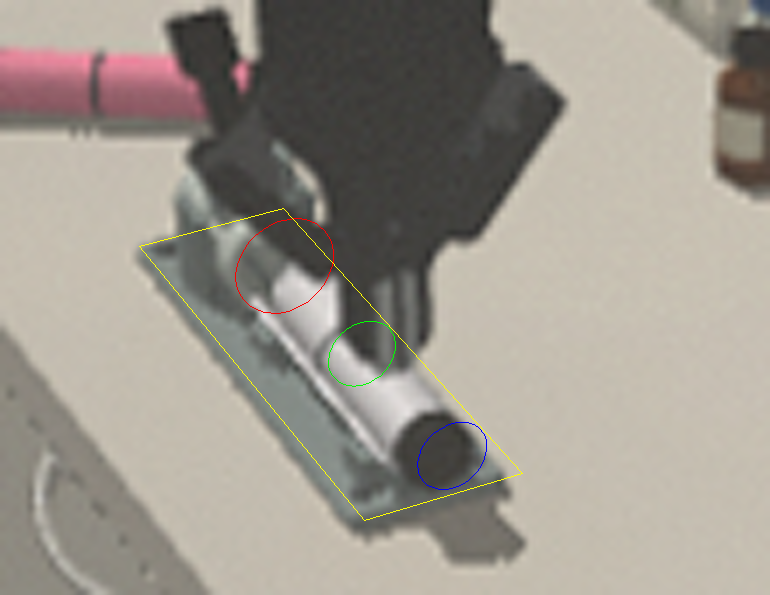

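View pics/b_scene.png

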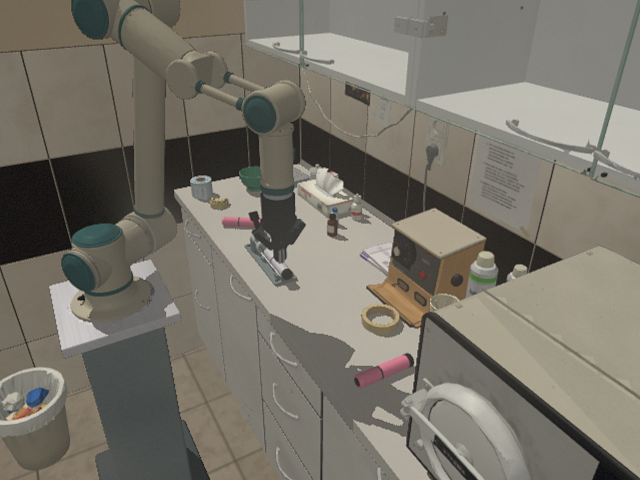

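View pics/b_top.png

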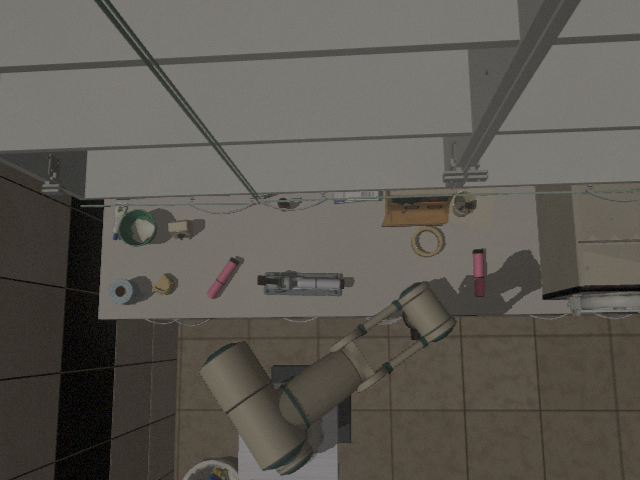

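The scene overlay, made from top-view measurements, lies about 2 px off: the plate's corners are drawn (+15,−15)/7 px away. I'll check both cameras against the known TCP and the worktop plane.

Run:
```python
from h import *
tcp=telemetry.get_state()['position']; print(tcp)
for n in('scene','top'):
    d=load(n,'b'); print(n,'tcp px',proj(d,tcp))
    if n=='scene': uv=[(u,v) for u in range(300,330,5) for v in range(255,290,5)]+[(u,v) for u in range(225,240,3) for v in range(235,250,3)]
    else: uv=[(u,v) for u in range(290,340,5) for v in range(220,262,5)]
    q=np.array([dep(d,*p) for p in uv]); print('table z median',np.median(q[:,2]),q[:,2].std())
d=load('scene','b'); c=d['img'][225:275,250:310]
c=cv2.resize(c,None,fx=10,fy=10,interpolation=cv2.INTER_CUBIC); p=((proj(d,tcp)-[250,225]+.5)*10).astype(int)
cv2.drawMarker(c,tuple(int(i) for i in p),(0,0,255)); cv2.imwrite('pics/c4.png',c)
```

```text
[ 0.34750717 -0.38985046  0.23103693]
scene tcp px [281.30824046 261.17929045]
table z median -0.001569506376962182 0.0018399573074868848
top tcp px [412.68936706 317.18735969]
table z median 0.001096269591093213 0.005053461621369041
```

View pics/c4.png

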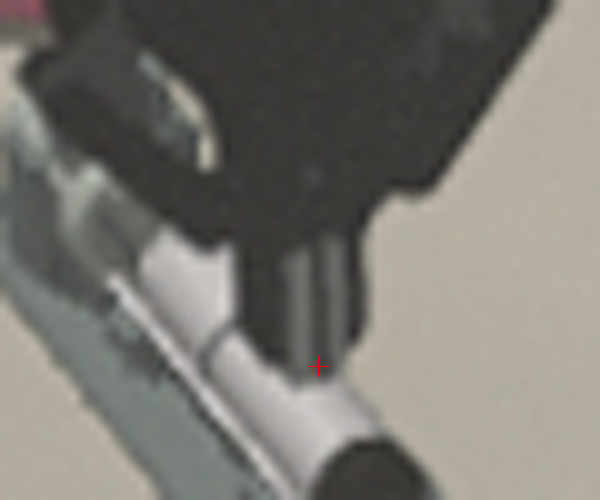

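The fingertips appear at about crop (312,378), with the projected TCP at (318,366). That puts the scene camera about 1.3 px off in the same direction as the plate overlay, so I trust the top view. Moving to staging behind the tail.

```bash
python3 -m creep '{"slide":[[0.3,0.3,0],[0.6,0.6,0],[0.78,0.9,0],[0.78,0.98,-0.2],[0.78,0.98,-0.5],[0.78,0.98,-0.8],[0.78,0.98,-1],[0.78,0.98,-1],[0.78,0.98,-1]],"twist":[[0,0,0],[0,0,0],[0,0,0],[0,0,0],[0,0,0],[0,0,0],[0,0,0],[0,0,0],[0,0,0]],"fingers":[-1,-1,-1,-1,-1,-1,-1,-1,-1]}'
python3 -m creep '{"slide":[[0,0,-0.1],[0,0,-0.2],[0,0,-0.3],[0,0,-0.3],[0,0,-0.3]],"twist":[[0,0,0],[0,0,0],[0,0,0],[0,0,0],[0,0,0]],"fingers":[-1,-1,-1,-1,-1]}'
python3 - <<'E'
from h import *
for n in('scene','top'): get(n,'c')
d=load('scene','c'); c=d['img'][205:305,235:345]; c=cv2.resize(c,None,fx=6,fy=6,interpolation=cv2.INTER_CUBIC)
d=load('top','c'); e=cv2.convertScaleAbs(d['img'][255:315,245:377],alpha=1.5); e=cv2.resize(e,None,fx=6,fy=6,interpolation=cv2.INTER_CUBIC)
cv2.imwrite('pics/c5.png',c); cv2.imwrite('pics/c6.png',e)
E
```

```text
clock: 2.2
position: [0.4649, -0.2432, 0.0816]
ee_rot: [-0.0, 0.714, 0.7, -0.0]
contact_force: [0.1, -0.5, 0.7]
width: -0.0
clock: 2.7
position: [0.4658, -0.244, 0.0381]
ee_rot: [0.002, 0.714, 0.7, 0.0]
contact_force: [0.3, 0.3, 0.0]
width: 0.0002
```

View pics/c5.png

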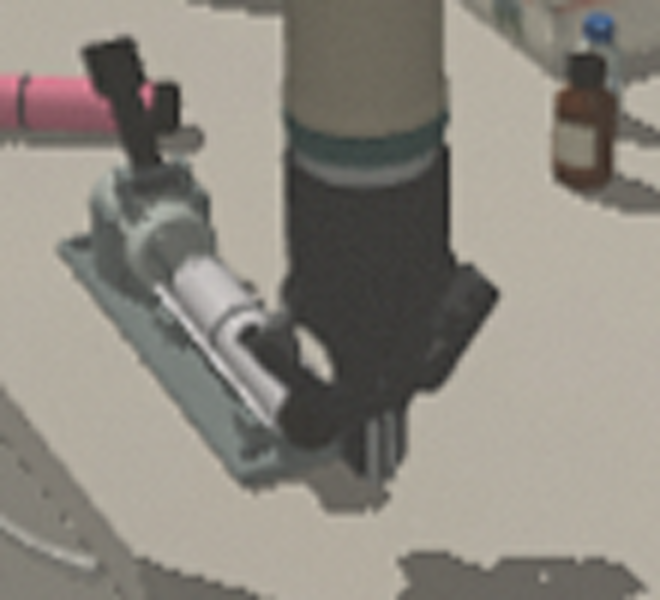

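View pics/c6.png

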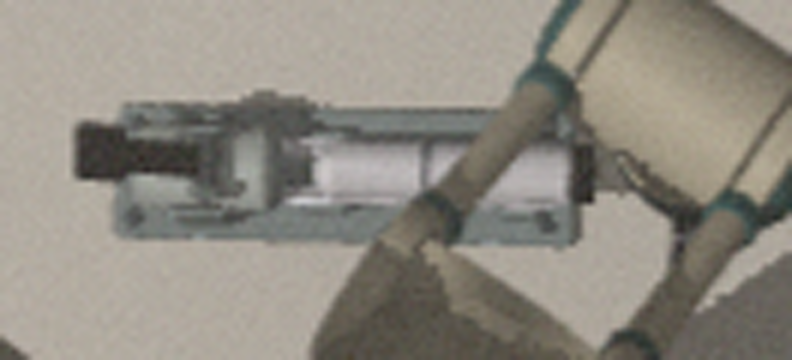

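```bash
python3 -m creep '{"slide":[[0,0.08,-0.01],[0,0.16,-0.01],[0,0.24,-0.01],[0,0.27,-0.01],[0,0.3,-0.01],[0,0.33,-0.01],[0,0.36,-0.01],[0,0.39,-0.01],[0,0.42,-0.01],[0,0.45,-0.01]],"twist":[[0,0,0],[0,0,0],[0,0,0],[0,0,0],[0,0,0],[0,0,0],[0,0,0],[0,0,0],[0,0,0],[0,0,0]],"fingers":[-1,-1,-1,-1,-1,-1,-1,-1,-1,-1]}'
python3 - <<'E'
from h import *
for n in('scene','top'): get(n,'d')
d=load('scene','d'); c=d['img'][205:305,235:345]; c=cv2.resize(c,None,fx=6,fy=6,interpolation=cv2.INTER_CUBIC)
cv2.imwrite('pics/c7.png',c)
d=load('top','d'); e=cv2.convertScaleAbs(d['img'][255:315,245:377],alpha=1.5); e=cv2.resize(e,None,fx=6,fy=6,interpolation=cv2.INTER_CUBIC)
cv2.imwrite('pics/c8.png',e)
E
```

```text
clock: 3.8
position: [0.465, -0.1754, 0.0349]
ee_rot: [0.0, 0.714, 0.7, 0.0]
contact_force: [0.7, -0.7, -0.6]
width: 0.0
```

View pics/c7.png

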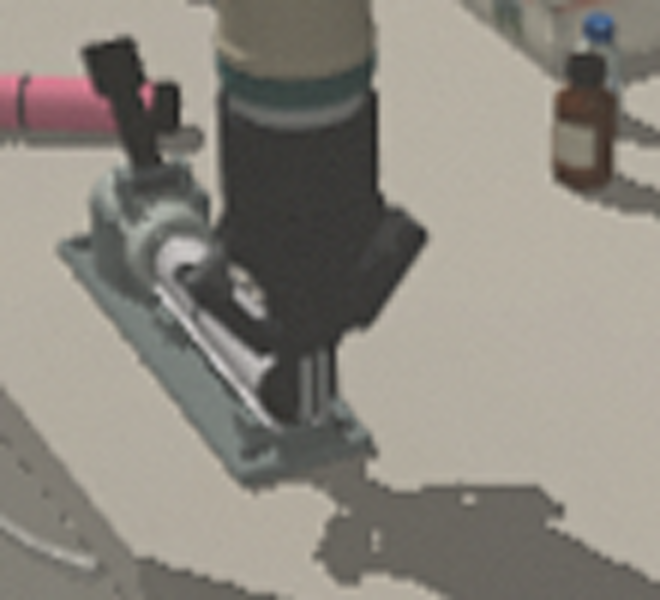

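View pics/c8.png

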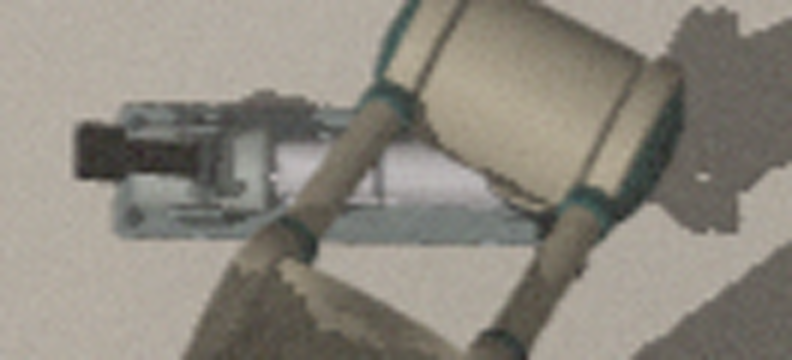

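The tube moved about 24 mm. Its ring is now at about top (308,284) and the nose is at the mouth. The push offset (tail to TCP) is about 11 mm, as expected. Continuing partway.

```bash
python3 -m creep '{"slide":[[0,0.03,0],[0,0.06,0],[0,0.09,0],[0,0.12,0],[0,0.15,0],[0,0.18,0],[0,0.21,0],[0,0.24,0],[0,0.27,0],[0,0.29,0],[0,0.30,0],[0,0.30,0],[0,0.30,0]],"twist":[[0,0,0],[0,0,0],[0,0,0],[0,0,0],[0,0,0],[0,0,0],[0,0,0],[0,0,0],[0,0,0],[0,0,0],[0,0,0],[0,0,0],[0,0,0]],"fingers":[-1,-1,-1,-1,-1,-1,-1,-1,-1,-1,-1,-1,-1]}'
python3 -m creep '{"slide":[[0,-0.03,0],[0,-0.1,0.05],[0,-0.4,0.2],[0,-0.7,0.4],[0,-1,0.5],[-0.3,-1,0.5],[-0.6,-1,0.5],[-0.9,-1,0.5],[-0.9,-1,0.5],[-0.9,-1,0.5]],"twist":[[0,0,0],[0,0,0],[0,0,0],[0,0,0],[0,0,0],[0,0,0],[0,0,0],[0,0,0],[0,0,0],[0,0,0]],"fingers":[-1,-1,-1,-1,-1,-1,-1,-1,-1,-1]}'
cat > look.py <<'E'
from h import *
import sys
t=sys.argv[1]
for n in('scene','top'): get(n,t)
d=load('scene',t); c=d['img'][205:305,235:345]; c=cv2.resize(c,None,fx=6,fy=6,interpolation=cv2.INTER_CUBIC)
cv2.imwrite(f'pics/{t}_s.png',c)
d=load('top',t); e=cv2.convertScaleAbs(d['img'][255:315,245:377],alpha=1.5); e=cv2.resize(e,None,fx=6,fy=6,interpolation=cv2.INTER_CUBIC)
cv2.imwrite(f'pics/{t}_t.png',e)
for v in (281,282,283,284,285): print(v,d['img'][v,282:346].mean(1).astype(int).tolist())
E
python3 look.py e
```

```text
clock: 5.2
position: [0.464, -0.1301, 0.0346]
ee_rot: [-0.001, 0.714, 0.7, -0.0]
contact_force: [-0.1, -1.2, 1.3]
width: 0.0003
clock: 6.2
position: [0.3288, -0.281, 0.1103]
ee_rot: [0.0, 0.715, 0.699, 0.0]
contact_force: [1.0, 0.1, 0.4]
width: -0.0002
281 [63, 64, 94, 100, 98, 99, 91, 79, 74, 104, 113, 95, 71, 102, 111, 110, 112, 112, 109, 112, 109, 111, 112, 111, 110, 110, 109, 107, 109, 110, 107, 105, 105, 107, 107, 104, 68, 40, 32, 32, 42, 60, 68, 72, 80, 83, 114, 124, 113, 111, 108, 112, 112, 112, 113, 82, 61, 72, 64, 68, 103, 109, 107, 112]
282 [64, 65, 97, 106, 103, 103, 94, 79, 75, 111, 119, 99, 74, 110, 122, 120, 117, 120, 119, 118, 118, 116, 117, 115, 113, 117, 112, 116, 117, 118, 113, 116, 113, 112, 114, 100, 61, 39, 40, 42, 45, 50, 56, 58, 59, 60, 64, 83, 83, 88, 87, 85, 77, 70, 82, 83, 75, 81, 67, 66, 99, 109, 109, 110]
283 [65, 61, 98, 107, 106, 105, 95, 83, 79, 116, 123, 99, 77, 115, 122, 123, 123, 121, 120, 122, 123, 123, 118, 118, 121, 120, 119, 119, 120, 119, 118, 117, 118, 117, 120, 103, 59, 40, 42, 43, 42, 53, 56, 55, 57, 52, 48, 75, 85, 79, 84, 83, 70, 57, 76, 80, 80, 83, 61, 63, 102, 107, 111, 109]
284 [65, 68, 97, 107, 105, 106, 88, 73, 105, 121, 120, 97, 74, 107, 119, 120, 119, 120, 120, 120, 121, 121, 121, 119, 119, 119, 119, 118, 116, 118, 117, 117, 116, 114, 117, 105, 62, 42, 44, 41, 41, 54, 57, 53, 54, 55, 55, 74, 83, 82, 81, 82, 67, 61, 74, 82, 80, 79, 66, 66, 101, 109, 110, 112]
285 [62, 63, 70, 72, 98, 103, 95, 77, 86, 109, 114, 97, 75, 106, 114, 117, 117, 118, 116, 117, 116, 117, 116, 118, 115, 116, 117, 118, 117, 121, 119, 117, 117, 119, 118, 99, 61, 34, 37, 41, 38, 50, 57, 54, 54, 57, 81, 86, 80, 86, 80, 82, 73, 59, 79, 81, 81, 77, 64, 63, 103, 110, 107, 109]
```

View pics/e_s.png

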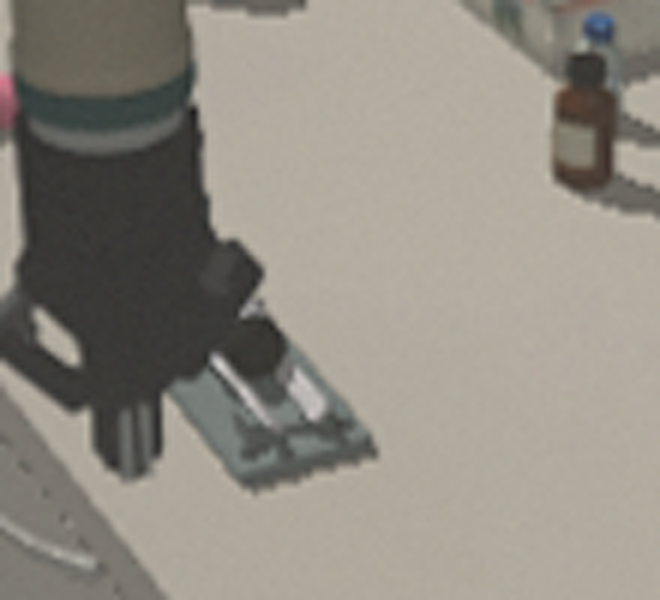

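View pics/e_t.png

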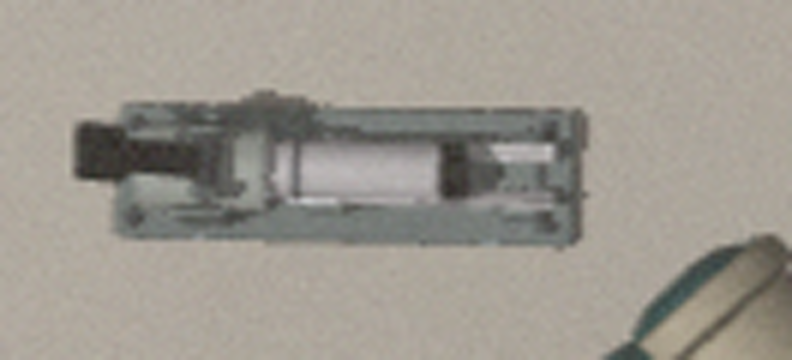

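Run:
```python
from h import *
b=np.load('pics/br.npz'); ax=b['ax']; m=b['mouth']
d=load('top','e'); g=d['img'].astype(float).mean(2)
for v in range(281,286):
    w=np.clip(116-g[v,291:298],0,None); 
    w=np.where(np.arange(291,298)<292,0,w); u=(w*np.arange(291,298)).sum()/w.sum()
    p=plane(d,u,v,.052)[:2]
    e=[]
    for thr in(95,88):
        i=286
        while g[v,i]>thr:i+=1
        e.append(i-1+(g[v,i-1]-thr)/(g[v,i-1]-g[v,i]))
    q=[(plane(d,x,v,.06)[:2]-m)@ax for x in e]
    # tail pad edges
    print(v,'ring u',u.round(2),'bx',((p-m)@ax).round(4),'sleeve edge u',np.round(e,2),'bx',np.round(q,4))
for v in range(288,297): print(v,g[v,257:268].astype(int),g[v,334:346].astype(int))
print('px mm',(plane(d,293,283,.052)-plane(d,294,283,.052))*1000)
```

```text
281 ring u 294.16 bx -0.0148 sleeve edge u [287.52 288.25] bx [0.0057 0.0034]
282 ring u 293.84 bx -0.0138 sleeve edge u [287.93 288.41] bx [0.0044 0.0028]
283 ring u 293.7 bx -0.0134 sleeve edge u [288.03 288.61] bx [0.004  0.0021]
284 ring u 293.85 bx -0.014 sleeve edge u [287.63 288.04] bx [0.0052 0.0039]
285 ring u 293.87 bx -0.0141 sleeve edge u [288.04 288.41] bx [0.0038 0.0026]
288 [114 114 114 112 114 112 100  84  79  79  82] [ 83  82  83  67  50  54  58  65  97 111 111 109]
289 [112 113 113 111 111 113 104  84  80  72  60] [100  97 102  85  79  77  60  67 101 109 110 108]
290 [110 112 110 111 111 111 100  83  71  64  58] [ 70  61  57  75  83  78  60  63  98 112 109 109]
291 [113 112 111 112 113 114 100  85  74  59  54] [ 62  52  50  74  82  78  66  64 102 110 108 110]
292 [113 112 111 112 111 112 103  86  78  67  56] [ 68  59  54  55  70  79  61  64 100 107 108 110]
293 [109 114 111 112 111 111  98  85  76  80  76] [ 69  65  57  59  76  74  67  62  98 110 109 110]
294 [113 112 114 113 113 113 110 104  90  85  78] [ 80  80  79  81  79  75  61  64 101 106 111 108]
295 [115 113 114 111 109 112 110 112 108 111 109] [ 76  79  78  77  76  74  66  99 108 110 110 110]
296 [115 112 111 112 109 109 112 114 112 113 111] [104 105 108  92  81 103 107 109 110 110 111 109]
px mm [0.05430642 3.25273816 0.        ]
```

Correcting for the plate's shadow at its right end (u 340–342) moves the mouth about 3.4 mm farther in. The sleeve edge at top u≈288.4 gives the same result, so the ring (u 293.8) is about 17 mm short. I'll push about 13–14 mm, then look.

```bash
python3 -m creep '{"slide":[[0.3,0,0],[0.6,0.2,0],[0.9,0.5,0],[0.9,0.75,-0.1],[0.9,0.8,-0.3],[0.9,0.8,-0.5],[0.9,0.8,-0.5],[0.9,0.85,-0.5],[0.9,0.9,-0.5],[0.9,0.95,-0.5],[0.9,0.98,-0.5],[0.9,0.98,-0.5],[0.9,0.98,-0.5]],"twist":[[0,0,0],[0,0,0],[0,0,0],[0,0,0],[0,0,0],[0,0,0],[0,0,0],[0,0,0],[0,0,0],[0,0,0],[0,0,0],[0,0,0],[0,0,0]],"fingers":[-1,-1,-1,-1,-1,-1,-1,-1,-1,-1,-1,-1,-1]}'
```

```text
clock: 7.6
position: [0.4648, -0.1336, 0.0353]
ee_rot: [0.001, 0.714, 0.7, 0.0]
contact_force: [0.2, 0.4, -0.5]
width: -0.0001
```

```bash
python3 -m creep '{"slide":[[0,0.02,0],[0,0.04,0],[0,0.06,0],[0,0.08,0],[0,0.10,0],[0,0.11,0],[0,0.11,0],[0,0.11,0]],"twist":[[0,0,0],[0,0,0],[0,0,0],[0,0,0],[0,0,0],[0,0,0],[0,0,0],[0,0,0]],"fingers":[-1,-1,-1,-1,-1,-1,-1,-1]}'
python3 -m creep '{"slide":[[0,-0.03,0],[0,-0.1,0.05],[0,-0.4,0.2],[0,-0.7,0.4],[0,-1,0.5],[0,-1,0.7],[0,-1,0.7],[0,-1,0.7]],"twist":[[0,0,0],[0,0,0],[0,0,0],[0,0,0],[0,0,0],[0,0,0],[0,0,0],[0,0,0]],"fingers":[-1,-1,-1,-1,-1,-1,-1,-1]}'
python3 look.py f
```

```text
clock: 8.4
position: [0.4648, -0.1169, 0.0349]
ee_rot: [0.0, 0.714, 0.7, 0.0]
contact_force: [1.2, -2.3, 0.1]
width: -0.0004
clock: 9.2
position: [0.4641, -0.2674, 0.1402]
ee_rot: [0.0, 0.715, 0.7, 0.0]
contact_force: [0.0, 0.6, -0.1]
width: -0.0
281 [64, 66, 96, 103, 101, 101, 90, 67, 51, 104, 115, 116, 114, 114, 113, 112, 114, 113, 112, 110, 111, 110, 110, 110, 108, 108, 111, 109, 108, 108, 109, 96, 58, 38, 38, 34, 39, 62, 69, 66, 64, 70, 84, 82, 83, 85, 89, 87, 81, 78, 74, 64, 68, 101, 113, 85, 60, 74, 66, 68, 102, 111, 112, 111]
282 [66, 70, 97, 104, 101, 104, 95, 69, 60, 109, 120, 122, 122, 122, 122, 118, 120, 119, 119, 118, 117, 120, 117, 117, 117, 117, 116, 115, 116, 115, 116, 101, 63, 32, 35, 39, 38, 53, 55, 53, 51, 55, 74, 82, 89, 90, 85, 80, 82, 75, 64, 59, 63, 62, 78, 83, 78, 78, 66, 63, 103, 112, 111, 109]
283 [67, 66, 102, 108, 109, 110, 94, 65, 53, 114, 127, 124, 124, 124, 123, 124, 121, 125, 124, 120, 122, 125, 122, 119, 121, 120, 120, 120, 118, 121, 119, 103, 58, 41, 44, 34, 39, 51, 56, 52, 55, 68, 80, 85, 85, 86, 85, 79, 70, 70, 59, 67, 68, 59, 74, 84, 79, 83, 61, 68, 101, 109, 112, 108]
284 [65, 66, 99, 110, 110, 107, 89, 65, 69, 113, 122, 121, 122, 122, 123, 120, 122, 120, 121, 121, 121, 120, 122, 119, 120, 120, 120, 118, 116, 121, 117, 102, 61, 41, 41, 42, 35, 46, 53, 52, 65, 79, 83, 85, 86, 85, 82, 77, 72, 63, 65, 79, 69, 61, 71, 80, 78, 84, 66, 64, 100, 111, 112, 111]
285 [66, 67, 73, 71, 100, 108, 95, 70, 60, 107, 118, 119, 118, 118, 118, 120, 119, 118, 119, 119, 120, 119, 120, 119, 117, 121, 118, 120, 119, 116, 117, 102, 61, 39, 41, 37, 42, 52, 57, 62, 76, 83, 85, 87, 87, 83, 79, 69, 62, 62, 76, 81, 74, 60, 74, 81, 80, 81, 66, 63, 102, 110, 109, 109]
```

View pics/f_s.png

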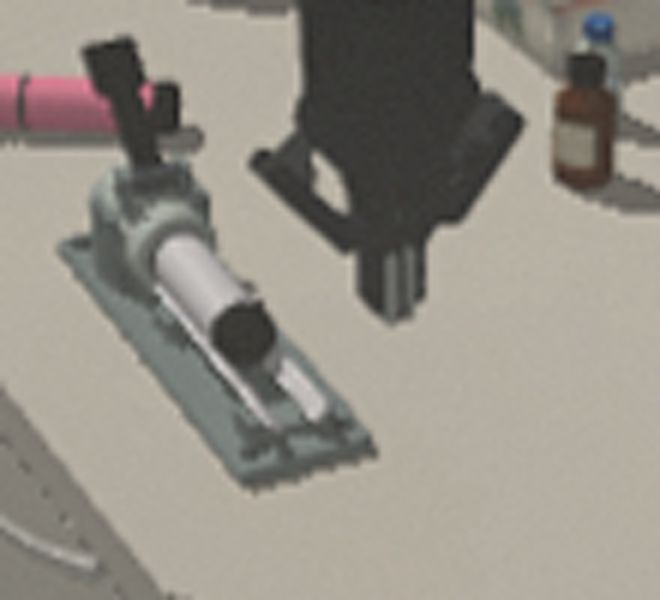

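View pics/f_t.png

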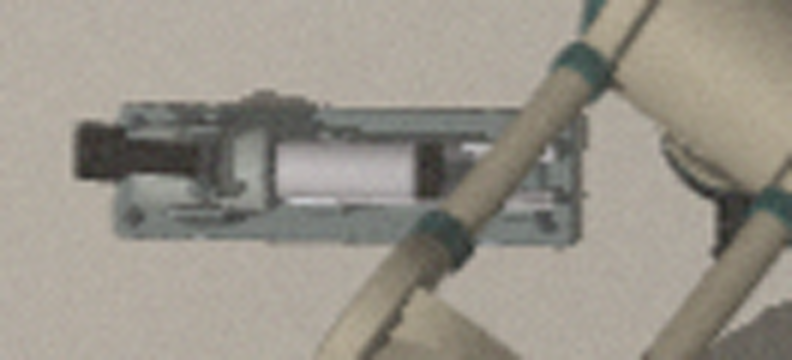

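Run:
```python
from h import *
b=np.load('pics/br.npz'); mo=b['mouth']+.0034*b['ax']; print(mo)
np.savez('pics/br2.npz',ax=b['ax'],nrm=b['nrm'],mouth=mo)
d=load('scene','f'); P=lambda bx,lat,z: proj(d,[*(mo+b['ax']*bx+b['nrm']*lat),z])
u0,v0,k=240,225,9
base=cv2.resize(d['img'][225:290,240:305],None,fx=k,fy=k,interpolation=cv2.INTER_CUBIC)
c=base.copy()
sh=np.array([-1.7,1.5])
th=np.linspace(0,2*np.pi,60)
for bx,r,col in((0,.024,(0,0,255)),(0,.0175,(0,0,255)),(-.094,.016,(255,0,0))):
    pts=np.array([(P(bx,r*np.cos(t),.036+r*np.sin(t))+sh-[u0,v0]+.5)*k for t in th]).astype(int)
    cv2.polylines(c,[pts],True,col,1)
pts=np.array([(P(x,y,.01)+sh-[u0,v0]+.5)*k for x,y in((-.165,-.037),(.09,-.037),(.09,.037),(-.165,.037))]).astype(int)
cv2.polylines(c,[pts],True,(0,255,255),1)
cv2.imwrite('pics/c9.png',c)
```

```text
[ 0.46869726 -0.01121009]
```

View pics/c9.png

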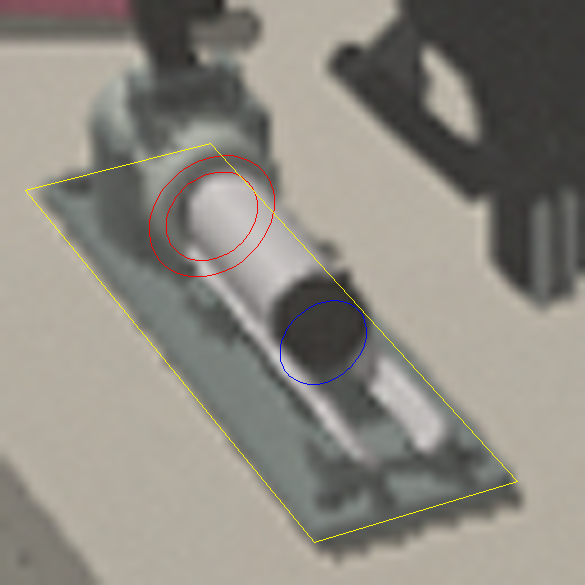

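Run:
```python
from h import *
b=np.load('pics/br2.npz'); mo=b['mouth']
d=load('scene','f'); P=lambda bx,lat,z: proj(d,[*(mo+b['ax']*bx+b['nrm']*lat),z])
u0,v0,k=248,230,16
c=cv2.resize(d['img'][230:266,248:286],None,fx=k,fy=k,interpolation=cv2.INTER_CUBIC)
c=cv2.convertScaleAbs(c,alpha=1.3)
raw=c.copy()
sh=np.array([-2.3,-0.5])
th=np.linspace(0,2*np.pi,60)
for bx,r,col in((0,.024,(0,0,255)),(0,.016,(0,255,0)),(-.094,.016,(255,0,0))):
    pts=np.array([(P(bx,r*np.cos(t),.036+r*np.sin(t))+sh-[u0,v0]+.5)*k for t in th]).astype(int)
    cv2.polylines(c,[pts],True,col,1)
cv2.imwrite('pics/c10.png',cv2.resize(np.hstack([raw,c]),(800,379)))
```

```text
(no output)
```

View pics/c10.png

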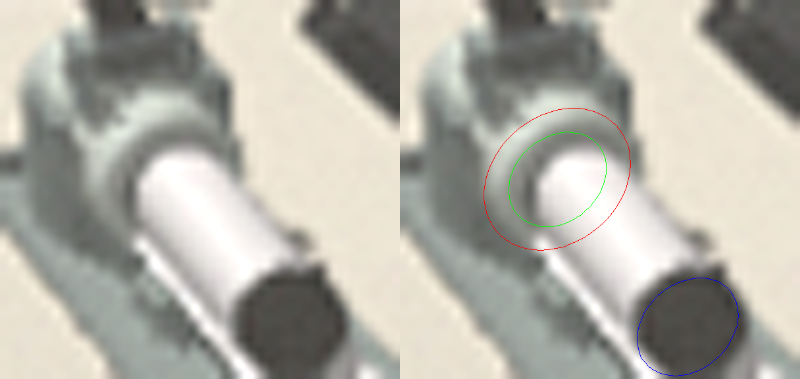

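Top rows 281–285 show the tail pad's edge has moved exactly 4.0 px (13 mm). The ring's outer edge is at u≈290.5 against the sleeve edge at 288.4, so the ring is about 4 mm short. Pushing 4 mm more, to TCP y ≈ −0.113.

```bash
python3 -m creep '{"slide":[[0,0.3,-0.1],[0,0.6,-0.3],[0,0.8,-0.5],[0,0.8,-0.7],[0,0.8,-0.7],[0,0.86,-0.7],[0,0.92,-0.7],[0,0.96,-0.7],[0,0.97,-0.7],[0,0.97,-0.7],[0,0.97,-0.7]],"twist":[[0,0,0],[0,0,0],[0,0,0],[0,0,0],[0,0,0],[0,0,0],[0,0,0],[0,0,0],[0,0,0],[0,0,0],[0,0,0]],"fingers":[-1,-1,-1,-1,-1,-1,-1,-1,-1,-1,-1]}'
```

```text
clock: 10.4
position: [0.4649, -0.1218, 0.0353]
ee_rot: [0.001, 0.714, 0.7, 0.0]
contact_force: [0.1, -0.4, -0.3]
width: -0.0001
```

```bash
python3 -m creep '{"slide":[[0,0.015,0],[0,0.03,0],[0,0.04,0],[0,0.05,0],[0,0.058,0],[0,0.058,0],[0,0.058,0]],"twist":[[0,0,0],[0,0,0],[0,0,0],[0,0,0],[0,0,0],[0,0,0],[0,0,0]],"fingers":[-1,-1,-1,-1,-1,-1,-1]}'
python3 -m creep '{"slide":[[0,-0.03,0],[0,-0.1,0.05],[0,-0.4,0.2],[0,-0.7,0.4],[0,-1,0.5],[0,-1,0.7],[0,-1,0.7],[0,-1,0.7]],"twist":[[0,0,0],[0,0,0],[0,0,0],[0,0,0],[0,0,0],[0,0,0],[0,0,0],[0,0,0]],"fingers":[-1,-1,-1,-1,-1,-1,-1,-1]}'
python3 look.py g
python3 - <<'E'
from h import *
c=[]
for t in 'efg':
    d=load('scene',t); c.append(cv2.resize(d['img'][230:266,248:286],None,fx=10,fy=10,interpolation=cv2.INTER_CUBIC)[:, :266] if 0 else cv2.resize(d['img'][230:266,248:286],None,fx=7,fy=7,interpolation=cv2.INTER_CUBIC))
cv2.imwrite('pics/c11.png',cv2.convertScaleAbs(np.hstack(c),alpha=1.2))
d=load('top','g'); b=np.load('pics/br2.npz'); P=lambda bx,z: proj(d,[*(b['mouth']+b['ax']*bx),z])
print('mouth z.06',P(0,.06),'mouth z.052',P(0,.052),'ring edges',P(.002,.052),P(-.002,.052),'tail',P(-.09,.052))
E
```

```text
clock: 11.1
position: [0.4648, -0.1129, 0.0349]
ee_rot: [0.0, 0.714, 0.7, 0.0]
contact_force: [0.2, -1.2, 0.7]
width: 0.0003
clock: 11.9
position: [0.4643, -0.2634, 0.1404]
ee_rot: [0.0, 0.714, 0.7, 0.0]
contact_force: [0.0, -0.4, -0.2]
width: -0.0004
281 [65, 66, 94, 101, 102, 97, 93, 68, 72, 106, 116, 113, 111, 113, 114, 114, 113, 112, 114, 110, 112, 111, 111, 112, 111, 111, 107, 107, 109, 107, 83, 46, 36, 37, 36, 50, 61, 65, 66, 64, 71, 90, 89, 89, 84, 86, 85, 80, 75, 71, 59, 76, 104, 112, 114, 87, 60, 71, 61, 67, 104, 112, 110, 113]
282 [65, 67, 97, 104, 105, 105, 96, 68, 68, 114, 120, 122, 124, 121, 121, 117, 118, 121, 116, 119, 117, 118, 117, 119, 114, 116, 117, 115, 115, 115, 88, 53, 35, 37, 41, 40, 51, 59, 58, 59, 60, 78, 86, 85, 87, 85, 84, 77, 72, 65, 66, 79, 79, 69, 80, 80, 79, 82, 67, 66, 102, 110, 112, 111]
283 [65, 67, 102, 106, 110, 107, 98, 68, 69, 115, 123, 122, 124, 124, 124, 122, 123, 123, 123, 122, 123, 122, 123, 121, 119, 120, 120, 119, 119, 122, 93, 53, 39, 32, 38, 44, 53, 51, 56, 57, 73, 86, 86, 86, 83, 82, 76, 76, 65, 58, 79, 80, 73, 64, 73, 76, 82, 81, 68, 64, 102, 112, 112, 111]
284 [67, 71, 101, 110, 108, 108, 90, 65, 108, 123, 120, 119, 120, 122, 121, 121, 121, 121, 119, 122, 119, 120, 122, 121, 120, 119, 119, 118, 115, 117, 92, 54, 42, 38, 37, 39, 49, 54, 58, 73, 81, 85, 86, 86, 82, 79, 73, 69, 59, 77, 82, 85, 68, 61, 75, 84, 80, 80, 59, 63, 102, 111, 111, 113]
285 [62, 67, 73, 69, 98, 108, 97, 68, 81, 111, 119, 117, 115, 117, 120, 120, 117, 121, 118, 118, 120, 120, 121, 119, 119, 115, 119, 118, 115, 118, 92, 49, 42, 39, 35, 46, 49, 53, 67, 79, 85, 86, 83, 81, 82, 75, 69, 59, 71, 83, 86, 82, 73, 58, 73, 83, 81, 80, 64, 61, 101, 111, 112, 109]
mouth z.06 [288.21574881 282.38029173] mouth z.052 [288.54724375 282.61075627] ring edges [287.93356816 282.60895155] [289.16103729 282.61256134] tail [316.28523717 282.6923292 ]
```

View pics/c11.png

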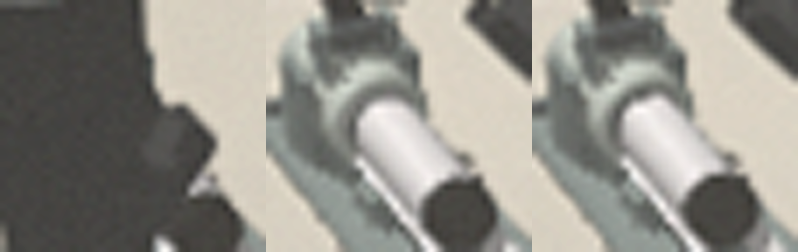

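View pics/g_t.png

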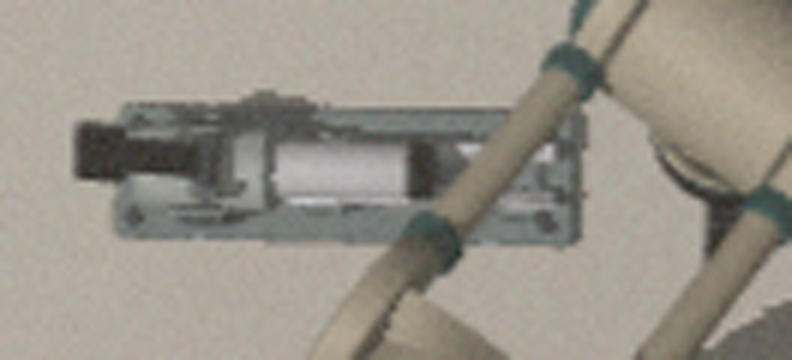

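The top view shows the ring merged with the sleeve's shadow at u≈289, with bright tube from u 290–291 on. The pad edge moved 1.19 px (3.9 mm). So the ring is about −0.2 to −1.4 mm from the mouth, and the TCP-based figure is −0.8 mm. That is good, so I'll leave it and locate the lever pad.

Run:
```python
from h import *
b=np.load('pics/br2.npz'); mo,ax,nr=b['mouth'],b['ax'],b['nrm']
d=load('top','g'); g=d['img'].mean(2)
m=(g<60).astype(np.uint8); m[:, :250]=0; m[:,266:]=0; m[:270]=0; m[:,][292:]=0
ys,xs=np.where(m); sel=(xs<265)
print('top blob',xs[sel].min(),xs[sel].max(),ys[sel].min(),ys[sel].max())
pts=np.array([dep(d,x,y) for x,y in zip(xs,ys)]); pts=pts[(pts[:,2]>.08)&(pts[:,2]<.2)]
bx=(pts[:,:2]-mo)@ax; lat=(pts[:,:2]-mo)@nr
for lo in np.arange(.05,.1,.006):
    s=(bx>=lo)&(bx<lo+.006)
    if s.sum(): print(lo.round(3),s.sum(),'z',pts[s,2].mean().round(4),'lat',lat[s].mean().round(4))
A=.9
for a in(.9,.8,.7):
    P=[.03+.067*np.cos(a)-.004*np.sin(a),.067+.067*np.sin(a)+.004*np.cos(a)]; w=[*(mo+ax*P[0]),P[1]]
    print(a,np.round(P,4),'top',proj(d,w).round(1),'scene',(proj(load('scene','g'),w)).round(1))
s=load('scene','g')
cv2.imwrite('pics/c12.png',cv2.resize(s['img'][200:250,235:285],None,fx=12,fy=12,interpolation=cv2.INTER_CUBIC))
for bx,z in((.0565,.15),(.086,.071)): print(bx,mo+ax*bx)
```

```text
top blob 258 264 276 284
0.062 10 z 0.1115 lat -0.0028
0.068 16 z 0.1109 lat -0.0016
0.074 20 z 0.1171 lat -0.0023
0.08 19 z 0.1222 lat -0.0022
0.086 7 z 0.1228 lat -0.0
0.9 [0.0685 0.122 ] top [263.8 280.5] scene [255.  214.3]
0.8 [0.0738 0.1178] top [262.4 280.6] scene [254.4 214.8]
0.7 [0.0787 0.1132] top [261.1 280.7] scene [253.9 215.5]
0.0565 [0.46980894 0.04527897]
0.086 [0.47038937 0.07477326]
```

View pics/c12.png

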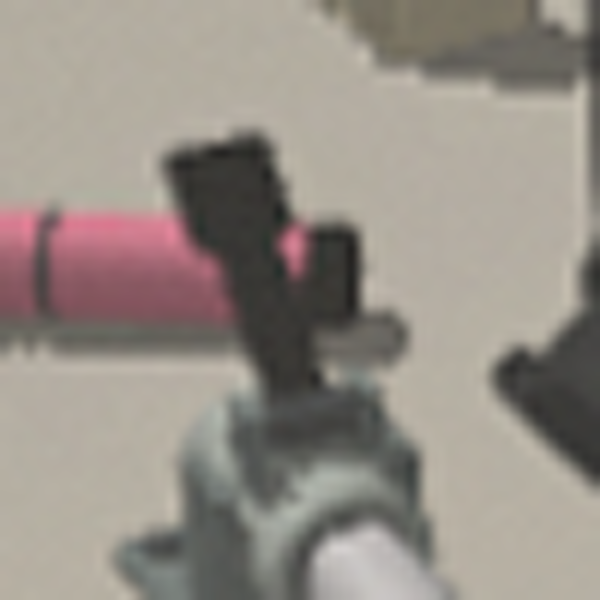

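The lever pad is at scene (254,216) and top (261,280). That gives a height of about 0.117 at bracket x 74 mm, so the lever is about 0.1 rad in. It agrees with the hinge geometry, and lateral offset is about 2 mm. Going above it.

```bash
python3 -m creep '{"slide":[[0,0,0.2],[0,0.1,0.4],[0,0.4,0.5],[0,0.7,0.5],[0.05,1,0.5],[0.05,1,0.5],[0.05,1,0.5]],"twist":[[0,0,0],[0,0,0],[0,0,0],[0,0,0],[0,0,0],[0,0,0],[0,0,0]],"fingers":[-1,-1,-1,-1,-1,-1,-1]}'
python3 -m creep '{"slide":[[0,0.3,0],[0,0.6,0],[0,0.9,0],[0,1,0],[0,1.0,0],[0,1.0,0],[0,1,0]],"twist":[[0,0,0],[0,0,0],[0,0,0],[0,0,0],[0,0,0],[0,0,0],[0,0,0]],"fingers":[-1,-1,-1,-1,-1,-1,-1]}'
```

```text
clock: 12.7
position: [0.4714, -0.1113, 0.2139]
ee_rot: [-0.001, 0.713, 0.701, -0.001]
contact_force: [-0.1, 0.3, -0.9]
width: 0.0004
clock: 13.4
position: [0.4722, 0.0356, 0.2144]
ee_rot: [0.0, 0.715, 0.699, -0.001]
contact_force: [0.3, 0.1, 0.2]
width: -0.0002
```

```bash
python3 -m creep '{"slide":[[0,0.088,-0.1],[0,0.088,-0.25],[0,0.088,-0.4],[0,0.088,-0.5],[0,0.088,-0.55],[0,0.088,-0.58],[0,0.088,-0.6],[0,0.088,-0.6]],"twist":[[0,0,0],[0,0,0],[0,0,0],[0,0,0],[0,0,0],[0,0,0],[0,0,0],[0,0,0]],"fingers":[-1,-1,-1,-1,-1,-1,-1,-1]}'
python3 look.py h
```

```text
clock: 14.2
position: [0.4724, 0.05, 0.1251]
ee_rot: [0.0, 0.714, 0.7, 0.0]
contact_force: [0.9, -0.4, 0.7]
width: -0.0002
281 [63, 64, 94, 101, 100, 75, 63, 60, 70, 75, 68, 76, 73, 72, 73, 72, 72, 70, 76, 73, 76, 69, 73, 72, 96, 107, 107, 112, 108, 106, 82, 47, 30, 38, 36, 50, 66, 64, 66, 66, 71, 93, 97, 117, 122, 123, 122, 124, 113, 114, 111, 111, 110, 113, 114, 82, 61, 75, 63, 63, 99, 108, 113, 110]
282 [66, 63, 95, 101, 104, 104, 76, 57, 69, 78, 74, 73, 75, 77, 74, 74, 75, 73, 72, 74, 72, 73, 71, 77, 105, 117, 115, 114, 114, 114, 84, 53, 35, 37, 40, 38, 49, 55, 55, 58, 54, 59, 62, 65, 80, 86, 83, 86, 85, 84, 86, 88, 80, 66, 78, 82, 77, 81, 64, 65, 104, 111, 110, 110]
283 [64, 69, 99, 107, 109, 109, 94, 62, 70, 71, 76, 72, 76, 74, 73, 72, 76, 74, 74, 74, 73, 71, 72, 108, 121, 120, 121, 117, 120, 119, 92, 51, 36, 36, 31, 39, 50, 55, 51, 54, 55, 50, 50, 73, 81, 79, 84, 83, 83, 84, 82, 80, 71, 57, 71, 82, 79, 80, 61, 63, 101, 110, 111, 108]
284 [65, 62, 97, 103, 108, 109, 87, 63, 104, 116, 117, 116, 90, 74, 75, 71, 71, 70, 72, 72, 74, 71, 75, 76, 111, 115, 120, 119, 116, 117, 90, 47, 36, 37, 30, 40, 53, 56, 51, 56, 55, 51, 53, 78, 78, 80, 88, 85, 80, 81, 84, 83, 73, 56, 79, 80, 77, 82, 62, 66, 101, 111, 110, 111]
285 [63, 65, 72, 72, 97, 105, 96, 67, 81, 109, 116, 117, 113, 105, 79, 69, 70, 72, 73, 71, 73, 71, 72, 71, 77, 108, 119, 117, 118, 118, 90, 49, 38, 37, 34, 43, 49, 55, 52, 57, 55, 54, 76, 80, 78, 80, 90, 81, 83, 83, 82, 84, 70, 55, 76, 80, 80, 79, 61, 65, 100, 110, 108, 110]
```

View pics/h_s.png

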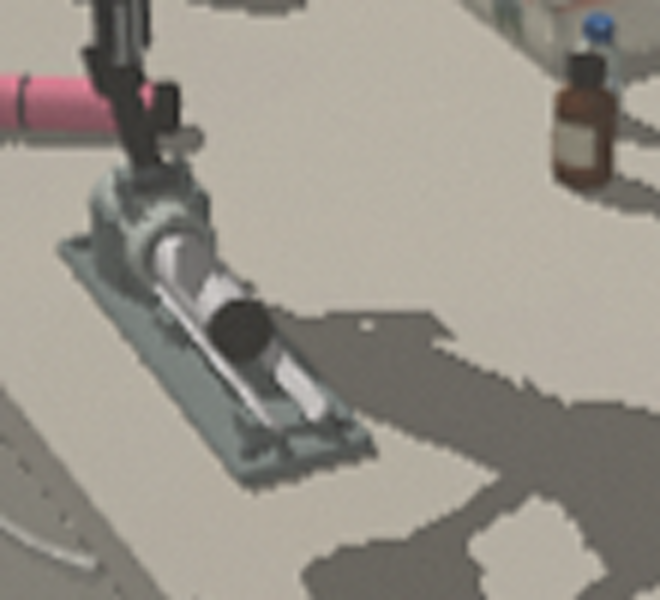

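The fingertips are right over the lever, at h_s crop (120,50). Now I'll follow the pad's arc down.

```bash
python3 -m creep '{"slide":[[0,0.01,-0.025],[0,0.01,-0.05],[0,0.025,-0.065],[0,0.045,-0.08],[0,0.06,-0.095],[0,0.072,-0.113],[0,0.085,-0.13],[0,0.098,-0.15],[0,0.11,-0.17],[0,0.12,-0.19],[0,0.137,-0.23],[0,0.145,-0.25],[0,0.15,-0.27],[0,0.155,-0.295],[0,0.16,-0.315],[0,0.16,-0.315]],"twist":[[0,0,0],[0,0,0],[0,0,0],[0,0,0],[0,0,0],[0,0,0],[0,0,0],[0,0,0],[0,0,0],[0,0,0],[0,0,0],[0,0,0],[0,0,0],[0,0,0],[0,0,0],[0,0,0]],"fingers":[-1,-1,-1,-1,-1,-1,-1,-1,-1,-1,-1,-1,-1,-1,-1,-1]}'
```

```text
clock: 15.9
position: [0.4717, 0.0746, 0.0771]
ee_rot: [-0.0, 0.714, 0.7, -0.0]
contact_force: [0.1, 0.3, -0.2]
width: 0.0002
```

```bash
python3 -m creep '{"slide":[[0,0,-0.01],[0,0,-0.02],[0,0,-0.03],[0,0,-0.035],[0,0,-0.04],[0,0,-0.04]],"twist":[[0,0,0],[0,0,0],[0,0,0],[0,0,0],[0,0,0],[0,0,0]],"fingers":[-1,-1,-1,-1,-1,-1]}'
python3 look.py i
```

```text
clock: 16.5
position: [0.4719, 0.0743, 0.0714]
ee_rot: [-0.0, 0.714, 0.7, -0.0]
contact_force: [-0.1, -0.2, 1.4]
width: 0.0001
281 [63, 66, 66, 67, 65, 63, 64, 59, 68, 72, 73, 75, 102, 109, 108, 108, 111, 112, 110, 112, 110, 111, 106, 110, 109, 109, 108, 110, 110, 107, 83, 50, 36, 33, 33, 40, 61, 68, 68, 67, 70, 94, 97, 116, 123, 123, 123, 121, 114, 112, 110, 110, 110, 112, 112, 84, 55, 69, 62, 67, 103, 110, 113, 107]
282 [65, 67, 66, 66, 62, 67, 67, 58, 67, 71, 109, 116, 119, 119, 119, 119, 118, 118, 115, 118, 118, 117, 115, 115, 113, 116, 117, 116, 116, 113, 84, 44, 35, 42, 29, 33, 52, 53, 54, 54, 57, 57, 56, 66, 86, 86, 88, 90, 83, 84, 85, 82, 79, 65, 81, 79, 77, 78, 66, 64, 98, 111, 111, 108]
283 [66, 64, 67, 67, 71, 69, 66, 58, 69, 111, 122, 122, 122, 122, 118, 119, 120, 122, 122, 120, 118, 122, 121, 118, 118, 122, 118, 120, 115, 117, 88, 47, 39, 35, 35, 36, 47, 54, 55, 46, 51, 48, 56, 74, 77, 81, 81, 80, 79, 83, 81, 81, 70, 57, 75, 81, 82, 78, 61, 64, 100, 109, 111, 111]
284 [63, 64, 69, 65, 65, 67, 63, 54, 66, 112, 121, 120, 119, 120, 119, 119, 121, 120, 120, 120, 120, 119, 119, 121, 118, 118, 117, 120, 118, 117, 85, 49, 39, 38, 32, 39, 51, 54, 49, 57, 52, 56, 53, 74, 77, 79, 87, 83, 79, 83, 84, 80, 72, 56, 75, 80, 80, 80, 64, 63, 101, 107, 110, 109]
285 [61, 65, 66, 66, 62, 96, 95, 65, 77, 107, 117, 116, 116, 116, 119, 117, 116, 119, 118, 116, 118, 119, 118, 116, 118, 118, 118, 117, 117, 118, 89, 53, 38, 26, 34, 46, 52, 50, 51, 52, 52, 56, 71, 80, 80, 81, 87, 87, 83, 85, 83, 83, 70, 58, 75, 80, 79, 81, 62, 65, 103, 109, 107, 109]
```

View pics/i_s.png

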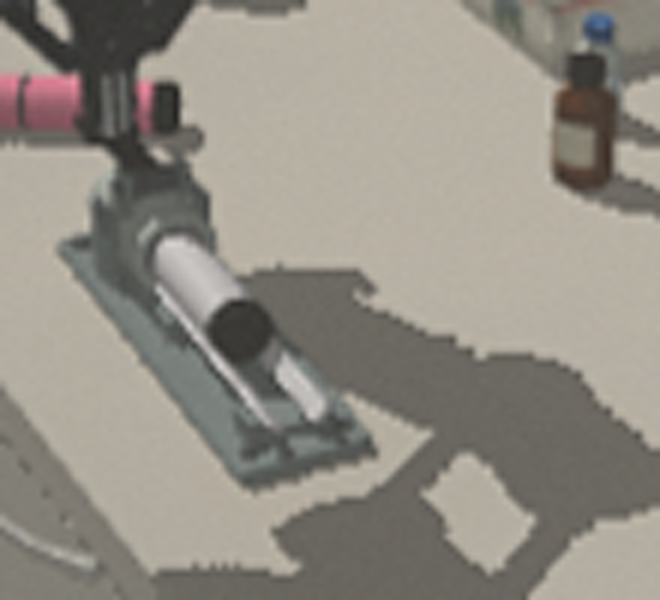

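View pics/i_t.png

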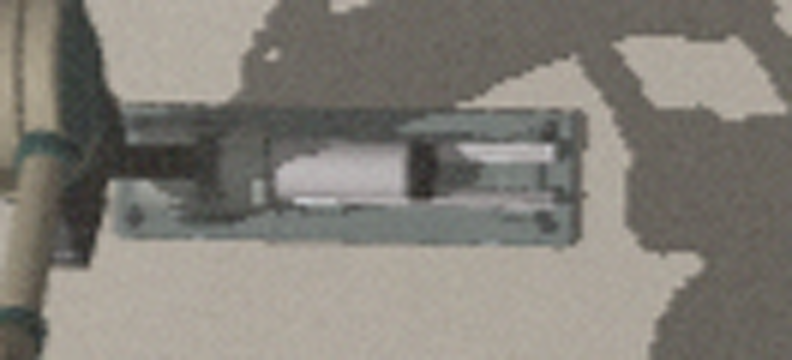

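```bash
python3 -m creep '{"slide":[[0,0,-0.008],[0,0,-0.015],[0,0,-0.015],[0,0,-0.015]],"twist":[[0,0,0],[0,0,0],[0,0,0],[0,0,0]],"fingers":[-1,-1,-1,-1]}'
```

```text
clock: 17.0
position: [0.4721, 0.0741, 0.0707]
ee_rot: [0.0, 0.714, 0.7, 0.0]
contact_force: [-3.8, 0.1, 13.0]
width: 0.0
```

At z = 0.0707 the upward force is 13 N, so the lever is on its stop (nominal pad face at 0.071). Retreating to check.

```bash
python3 -m creep '{"slide":[[0,0,0.1],[0,0,0.4],[0,0,0.7],[0,0,1],[-0.3,0,1],[-0.6,0,1],[-0.9,0,1],[-1,0,1],[-1,0,1]],"twist":[[0,0,0],[0,0,0],[0,0,0],[0,0,0],[0,0,0],[0,0,0],[0,0,0],[0,0,0],[0,0,0]],"fingers":[-1,-1,-1,-1,-1,-1,-1,-1,-1]}'
python3 look.py j
python3 - <<'E'
from h import *
b=np.load('pics/br2.npz'); mo,ax,nr=b['mouth'],b['ax'],b['nrm']
d=load('top','j'); g=d['img'].mean(2)
ys,xs=np.where(g[270:292,245:275]<60); pts=np.array([dep(d,x+245,y+270) for x,y in zip(xs,ys)])
bx=(pts[:,:2]-mo)@ax
for lo in np.arange(.04,.125,.01):
    s=(bx>=lo)&(bx<lo+.01)
    if s.sum(): print(lo.round(3),s.sum(),'z med',np.median(pts[s,2]).round(4))
E
```

```text
clock: 17.9
position: [0.3202, 0.0743, 0.2193]
ee_rot: [0.0, 0.714, 0.7, 0.0]
contact_force: [0.2, 0.8, -0.9]
width: 0.0002
281 [64, 66, 93, 99, 98, 97, 89, 65, 69, 103, 112, 113, 113, 112, 109, 113, 108, 109, 110, 110, 109, 109, 109, 107, 109, 107, 107, 106, 108, 105, 80, 48, 36, 37, 31, 46, 59, 67, 63, 64, 72, 94, 96, 115, 119, 122, 123, 121, 113, 108, 111, 111, 110, 110, 110, 83, 54, 70, 64, 65, 100, 108, 108, 112]
282 [62, 63, 99, 103, 104, 103, 92, 66, 72, 109, 118, 117, 119, 119, 117, 118, 118, 116, 117, 116, 117, 115, 113, 117, 111, 115, 114, 111, 114, 112, 83, 47, 39, 35, 38, 41, 48, 56, 55, 57, 55, 64, 61, 64, 81, 88, 88, 87, 87, 85, 87, 85, 77, 65, 78, 82, 78, 79, 64, 64, 100, 106, 107, 106]
283 [69, 69, 97, 106, 107, 106, 95, 67, 70, 111, 119, 122, 121, 122, 120, 121, 118, 118, 119, 119, 117, 116, 119, 119, 118, 119, 117, 118, 115, 119, 88, 51, 41, 37, 38, 41, 50, 49, 57, 52, 56, 55, 52, 73, 80, 78, 82, 84, 83, 81, 79, 83, 68, 60, 74, 81, 79, 78, 60, 63, 99, 108, 108, 111]
284 [65, 67, 98, 105, 107, 106, 91, 61, 106, 117, 117, 120, 120, 119, 117, 120, 119, 122, 116, 118, 117, 119, 117, 115, 118, 115, 118, 117, 114, 119, 88, 48, 37, 39, 37, 43, 52, 52, 52, 53, 54, 54, 58, 73, 84, 80, 86, 83, 80, 81, 78, 79, 74, 59, 73, 78, 79, 80, 62, 64, 101, 108, 91, 75]
285 [59, 66, 68, 71, 97, 103, 93, 66, 79, 108, 115, 114, 117, 113, 116, 114, 114, 117, 114, 117, 116, 117, 113, 116, 114, 113, 117, 117, 117, 115, 88, 51, 33, 36, 37, 43, 53, 56, 57, 49, 55, 51, 73, 81, 80, 80, 88, 82, 81, 82, 81, 79, 71, 52, 75, 80, 79, 80, 61, 63, 71, 74, 67, 67]
0.04 12 z med 0.0704
0.05 21 z med 0.072
0.06 26 z med 0.0697
0.07 24 z med 0.0681
0.08 26 z med 0.0699
0.09 28 z med 0.0716
0.1 24 z med 0.0684
```

View pics/j_s.png

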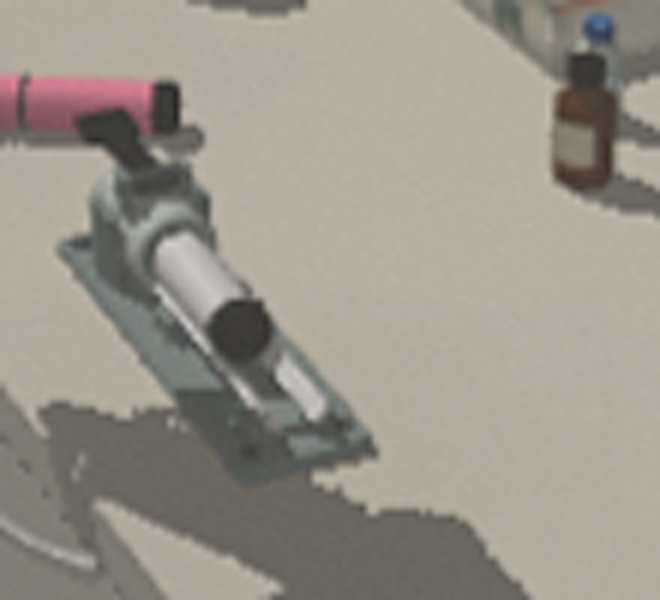

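View pics/j_t.png

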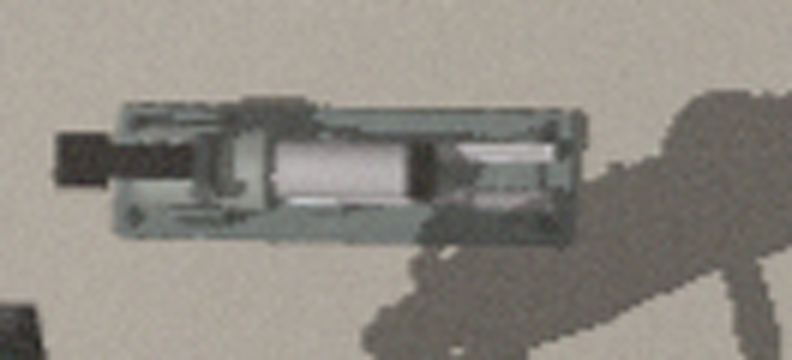

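View pics/j_top.png

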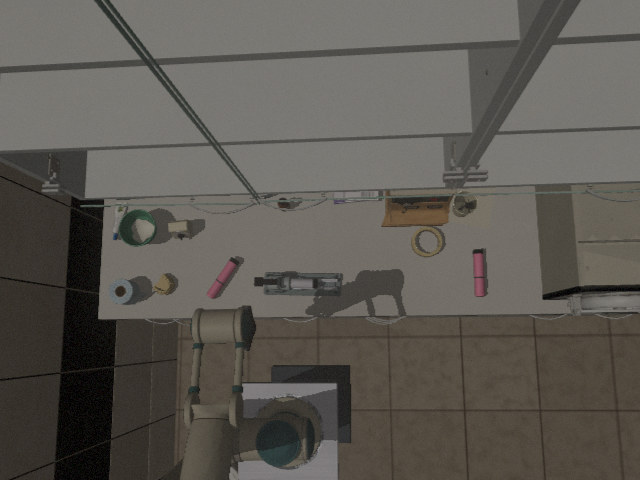

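The lever lies level (z ≈ 0.070 along its length). The tube's edges have not changed (pad edge u≈312.3, mouth pixels 289/290 as before). All bystanders are in place and the gripper is clear. Handing in.

```bash
python3 -c "
from rig import order
print(order.sign_off())"
```

```text
the job is handed in; nothing more can be done
None
```

I pushed the silver tube by its tail with closed fingers until its ring mark was level with the sleeve's mouth. Then I pressed the lever down along its arc to the stop and backed off. The job was handed in at about 18 s; no verdict is reported.

**Ring mark:** My last estimates put it between −0.2 and −1.4 mm from the mouth plane, against a limit of ±4 mm. The ring is only about one pixel wide in the camera image, so the error is about 1.5 mm. The tube's edges did not move when the lever was pressed.

**Lever:** It reads level, about 0.070 m high along its length. The fingertips met 13 N at 0.0707 m, which matches its stop at 0.071 m.

**Surroundings:** In the last views nothing else on the worktop looks moved, and the gripper was clear of everything.

**What disagreed:**
- **Mouth position:** My first estimate was about 3.4 mm off, because a shadow made the base plate look longer. I corrected it with the plate's true edge and the sleeve's edge before the final pushes.
- **Scene camera:** Its projections sat 1 to 2 pixels off. I relied on the top view and used the scene view only as a rough check.

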